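# Hold a spring clip gaping astride a glued panel edge

## Robot

A 6-joint arm with a two-finger parallel gripper is mounted at the origin on a cart in front of the work surface, level with it; the furniture and walls round the work are solid. World frame = base frame: x ahead of the robot, y to its left, z up, the work surface at z = 0. Lengths are in m, angles in rad, forces in N, time in s.
With the tool pointing down it reaches from about 0.35 to 0.975 m from the base axis. Payload 4.9 kg.
Tool frame: the origin (TCP) lies on the centre line of the jaws, within the pads' length; the fingertips stand 19 mm ahead of it and the grasp point (between the pads) is the TCP (r.nose_length is the distance from the TCP to the fingertips, in m); z points along the fingers, y is the line along which they close (so a half turn about z gives the same grasp; the last joint's range is limited). The gripper opens to 85 mm and grips with 20 to 120 N. Pads are 22 mm wide; open, the fingers measure 114 mm over their backs; the gripper's body (76 mm by 85 mm) begins 54 mm behind the grasp point. The pads swing forward as they close: fully open they stand 13 mm farther back than shut.
Start: joints at [1.076, 0.053, 1.613, -0, 1.476, -0.119], TCP at [0.229, 0.581, 0.25] pointing down, gripper open.
Joint ranges: [-3.01, 3.01], [-1.01, 2.22], [0.06, 2.58], [-1.02, 4.17], [0.09, 2.62], [-3.14, 3.14]. Speed limits (rad/s): [2.57, 2.57, 3.14, 3.14, 3.14, 3.14].

## Interface

Orientations are given as a unit quaternion [x, y, z, w].
In Python, from plant import r gives the robot as it stands.
- The arm moves only by the tool carry_out, never from a script. Its argument "deltas" is one flat list of numbers, 7 for each row, row after row: the shift along the tool's x, y, z in mm, then the turn, a rotation vector about the tool's x, y, z in rad, then the gripper command: -1 is fully open, 1 is shut, values between are in proportion. In form: [tx, ty, tz, ax, ay, az, gripper, tx, ty, tz, ax, ay, az, gripper, ...]. A call has 1 to 20 rows; each row shifts and turns the commanded pose from where the row before left it, along the tool's axes as they then stand; what a row does not reach is not made up. A row lasts 1/12 s, in which the tool goes at most 41.7 mm and 7.16 degrees, less where a joint would pass 70% of its speed; a pose out of reach is approached as far as the arm can. A call with a gripper value outside its range is refused whole. The fingers move at their own pace and stop on an object; the grip force is fixed at half the most. Time passes only in rows, so rows that do not move let the fingers close. It gives the time, the measured TCP pose, the force, the opening and the grip force at its end, in the units of the state.
- r.read_state(): the state, without advancing time (a new reading comes with each control period).
- r.camera(name): name is "scene" or "side" or "wrist"; returns the picture (384x512x3 uint8, blue, green, red); there is no depth.
- r.camera_params(name): a dict with "intrinsics" (3x3 intrinsics, pixels), "R" (3x3) and "t" (3): a world point X has camera coordinates R X + t; the wrist camera has in their place "T_tool_cam" (4x4, takes a point from camera to tool coordinates, whose origin is the TCP and whose axes are the flange's). Camera axes: x right, y down, z forward; pixel columns grow to the right and rows downward; lengths in m; the calibration is good to about 2 mm. The wrist camera is an equidistant fisheye: a pixel r from the principal point sees the ray r / f radians off the axis. A picture is of the moment at which its call begins: read the wrist's pose just before it. camera_params takes no time and is no camera call.
- r.sign_off(): hands the job in; it is judged then, once.
The state is a dict: "t": time; "joint_pos": joint angles; "joint_velocities": joint speeds; "effort": joint torques, N m; "ee_pos": TCP position; "ee_rot": TCP orientation; "force": force on the tool from outside, world axes, zero at the start; "wrist_torque": the same for the moment, N m; "gripper_width": finger opening in m; "finger_force": force on a finger pad.
Only numpy, scipy, OpenCV 4.12 (cv2) and the standard library are available. Lean on these libraries where they do the work, as an engineer would, in place of code of your own. Each camera call takes 0.05 s, during which the arm holds its last target. There are 200 camera calls.

## Task

The strip along the top edge of the upright panel has just been glued, and I want to slip protective pads in under the clip. Take the orange spring clip by its two handles, squeeze it wide open, lift it out of its rack and hold it upright astride the panel's top edge at the red tape mark, one jaw on each side with the edge well inside the mouth and the clip touching nothing but your fingers. Do not press on the panel or push the other things about, and finish while still holding the clip there, gaping: do not let go or let it close.

Things in the scene. Friction and masses are not known exactly. Their poses are not given: they have to be found in the camera images.
- clip: Orange spring clip, about 90 g, 91 mm tall, 60 mm wide over its black handle bars while closed. It hangs upright in the rack, handles up, jaws down. Origin: centre of its steel pivot; x along the pivot pin, y from right to left jaw, z up to the handles. Its flat steel crossbar (52 x 14 x 5 mm) at the pivot rests on the rack. Jaw tips lie 42 mm below the pivot when closed, 40 mm fully open.
- clip_left (a joint): Opening angle of the left arm, rad (the right one mirrors it): 0 closed (jaws 2 mm apart), 0.22 jaws 20 mm apart, 0.34 fully open at a stop (30 mm; handles 29 mm over the outsides). Opens when the handle bars are squeezed together along clip y; about 4 N on each to begin, 10 N to reach the stop, where a grip of 20 to 40 N holds it firmly. Springs shut when let go.
- handle_left (a point): Centre of the left (+y) black handle bar, round, 14 mm thick, 24 mm long along clip x: when closed 42 mm above the pivot and 23 mm to its side, fully squeezed 47 mm above and 8 mm to its side.
- handle_right (a point): The same point of the right (-y) handle bar.
- jaw_left (a point): Inner bottom edge of the left (clip +y) jaw pad, its very tip; the pad is 22 mm long along clip x and 12 mm tall.
- jaw_right (a point): The same point of the right (clip -y) jaw pad.
- rack: Fixed hanging rack: wooden base 90 x 80 x 12 mm, two aluminium uprights 8 mm thick, 36 mm wide, 34 mm apart along its x axis. The clip's crossbar lies in them 85 mm above the bench, in shallow notches (lips 7 mm high, 2 mm play each side); it lifts straight out upward. Origin: centre of the underside; x and y as the hung clip's.
- panel: Fixed plywood panel 130 mm long, 6 mm thick, its top edge 120 mm above the bench, upright in a dark wooden foot 110 x 64 mm, 34 mm high. Origin: centre of the foot's underside; x along the panel's edge, y through its thickness, z up.
- mark: Red tape tab 10 mm wide folded over the panel's top edge, somewhere within 30 mm of its middle; no thickness to speak of. Origin: middle of the top edge at the mark; x along the edge, y through the panel's thickness, z up.
- tape_roll: Bystander: roll of yellow tape lying flat, 56 mm across, 22 mm high; origin at the centre of its underside.
- tape_measure: Bystander: yellow tape measure, 62 x 75 x 73 mm; origin at the centre of its underside.
- paint_tin: Bystander: small closed paint tin, 78 mm across, 77 mm high; origin at the centre of its underside.
Things that resemble listed ones, but are neither listed nor needed, are in the scene too. Leave any blue look-alike of the clip alone.

How it is judged:
By the outcome, as a careful person would: the job done as asked, in the order asked, and still so for the second after the job is handed in, while the arm keeps its last pose, push and grip.
It also fails if it takes over 35 s, if anything falls off the work surface, if the arm or the gripper's body presses on something with over 40 N, if the wrist force passes 120 N, or if a joint passes its speed limit or range.

## Working session

There is one attempt and no reset: what is moved stays moved. The work goes in short steps, Python scripts to look and compute and a tool call to move; the robot and the scene stay as the last step left them, time stands still between calls to the robot, and variables do not carry over. Pictures are saved under pics/ and viewed, at most 10 in all, crops included, and the job is handed in when it is done.

Besides the shell and the picture viewer there is one more tool, called after "Call:" by a JSON object that holds its "name" and its "arguments", one argument or row to a line. carry_out: Moves the arm, as the interface text tells. Its arguments: {"type":"object","properties":{"deltas":{"type":"array","items":{"type":"number"}}},"required":["deltas"]}

```bash
ls; mkdir -p pics
python3 - <<'E'
from plant import r
import cv2,numpy as np
s=r.read_state();print(s)
for n in("scene","side","wrist"):
    cv2.imwrite(f"pics/{n}0.png",r.camera(n));print(n,r.camera_params(n))
a=cv2.imread("pics/scene0.png");b=cv2.imread("pics/side0.png")
cv2.imwrite("pics/a0.png",cv2.resize(np.vstack([a,b]),(512*600//768*1,600)))
E
```

```text
pics
{'t': 0.0, 'joint_pos': array([ 1.07598603e+00,  5.33640041e-02,  1.61427891e+00, -5.25759500e-05,
        1.47597289e+00, -1.19005909e-01]), 'joint_velocities': array([ 6.47691241e-04, -2.11760081e-05, -3.71020049e-04,  1.16898732e-03,
        1.34164630e-03,  2.07068155e-04]), 'effort': array([-1.59266501e-04, -3.93662918e+01, -3.70184863e+01, -4.67074324e-05,
        6.68566834e-03,  2.38504145e-05]), 'ee_pos': array([0.22913007, 0.58086924, 0.24906755]), 'ee_rot': array([ 1.86795860e-01,  9.82398230e-01, -9.72209788e-04, -2.80664364e-04]), 'force': array([-0.16110929,  0.90056283, -0.3789239 ]), 'wrist_torque': array([ 0.01830142,  0.01135169, -0.00721638]), 'finger_force': 0.0, 'gripper_width': 0.08562083038502846}
scene {'intrinsics': array([[384.94228922,   0.        , 259.77667075],
       [  0.        , 384.94228922, 186.28904112],
       [  0.        ,   0.        ,   1.        ]]), 'R': array([[ 0.7279737 , -0.68552262, -0.01063123],
       [-0.50759295, -0.52847253, -0.68048966],
       [ 0.46087274,  0.50077491, -0.73268056]]), 't': array([-0.51785633,  0.27351052, 
[... 225 characters left out ...]
28, -0.02011024],
       [-0.24304855, -0.41581163, -0.87637212],
       [ 0.40581251,  0.77701269, -0.4812146 ]]), 't': array([-0.56622511,  0.14923481,  0.81322573])}
wrist {'intrinsics': array([[297.31863964,   0.        , 250.32746295],
       [  0.        , 297.31863964, 190.43451572],
       [  0.        ,   0.        ,   1.        ]]), 'T_tool_cam': array([[ 9.06219325e-04, -9.52124549e-01, -3.05709048e-01,
         7.83808464e-02],
       [ 9.99999583e-01,  8.28875127e-04,  3.82803819e-04,
        -2.27615165e-05],
       [-1.11082287e-04, -3.05709268e-01,  9.52124903e-01,
        -1.23579255e-01],
       [ 0.00000000e+00,  0.00000000e+00,  0.00000000e+00,
         1.00000000e+00]])}
```

View pics/scene0.png

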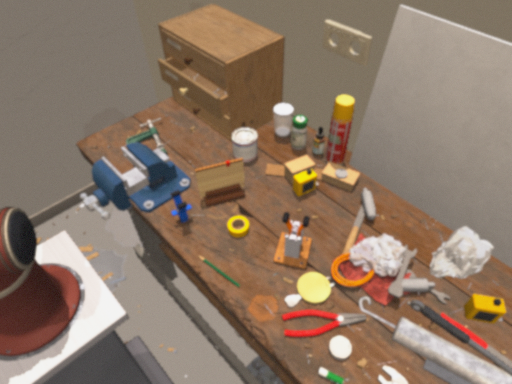

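View pics/side0.png

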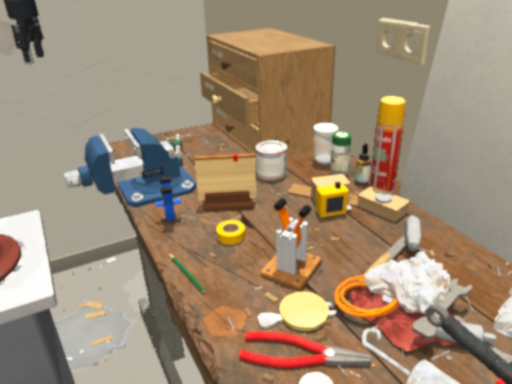

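Candidates: the orange clip in the rack (scene 293,225; side 290,220), the blue look-alike (scene 181,208; side 167,200), and the orange cable ring (scene 350,270). The orange one in the rack with black handle bars matches the description. I'll check it in one close crop together with the mark.

```bash
cat > h.py <<'E'
import cv2,numpy as np
from plant import r
from scipy.spatial.transform import Rotation as Ro
def ray(n,u,v):
    p=r.camera_params(n);K=p["intrinsics"]
    d=p["R"].T@np.linalg.solve(K,[u,v,1.]);return -p["R"].T@p["t"],d/np.linalg.norm(d)
def wray(s,u,v):
    p=r.camera_params("wrist");K=p["intrinsics"];T=p["T_tool_cam"]
    x=np.array([u-K[0,2],v-K[1,2]]);q=np.hypot(*x);th=q/K[0,0]
    d=np.r_[x/q*np.sin(th),np.cos(th)]
    R=Ro.from_quat(s["ee_rot"]).as_matrix()
    return s["ee_pos"]+R@T[:3,3],R@T[:3,:3]@d
def plane(cd,z):
    c,d=cd;return c+d*(z-c[2])/d[2]
def tri(rs):
    A=sum(np.eye(3)-np.outer(d,d) for c,d in rs);b=sum((np.eye(3)-np.outer(d,d))@c for c,d in rs)
    X=np.linalg.solve(A,b);return X,[np.linalg.norm(np.cross(X-c,d)) for c,d in rs]
def proj(n,X):
    p=r.camera_params(n);x=p["intrinsics"]@(p["R"]@X+p["t"]);return x[:2]/x[2]
def wproj(s,X):
    p=r.camera_params("wrist");K=p["intrinsics"];T=p["T_tool_cam"]
    x=Ro.from_quat(s["ee_rot"]).inv().apply(X-s["ee_pos"]);c=T[:3,:3].T@(x-T[:3,3])
    th=np.arctan2(np.hypot(c[0],c[1]),c[2]);return K[:2,2]+K[0,0]*th*c[:2]/np.hypot(c[0],c[1])
E
python3 - <<'E'
from h import *
a=cv2.imread("pics/scene0.png");b=cv2.imread("pics/side0.png")
f=lambda i,x,y,w,h:cv2.resize(i[y:y+h,x:x+w],(400,300),interpolation=cv2.INTER_CUBIC)
cv2.imwrite("pics/c0.png",np.vstack([np.hstack([f(a,255,200,80,60),f(b,245,190,96,72+24)[:,:]]),np.hstack([f(a,180,145,80,60),f(b,185,145,80,60)])]))
def red(i,x,y,w,h):
    c=i[y:y+h,x:x+w].astype(int);m=(c[...,2]>130)&(c[...,1]<80)&(c[...,0]<80)
    v,u=np.nonzero(m);return u.mean()+x,v.mean()+y,len(u)
p=red(a,215,150,30,25);q=red(b,220,145,30,25);print(p,q)
print(tri([ray("scene",*p[:2]),ray("side",*q[:2])]))
print(tri([ray("scene",293,224),ray("side",285,226)]), plane(ray("side",290,268),.012),plane(ray("scene",293,250),.012))
E
```

```text
(np.float64(227.3125), np.float64(162.75), 16) (np.float64(235.04347826086956), np.float64(157.26086956521738), 23)
(array([ 0.55473555, -0.04235177,  0.11277088]), [np.float64(5.635917216555202e-05), np.float64(5.63591721655095e-05)])
(array([ 0.53994158, -0.29005078,  0.087026  ]), [np.float64(0.006951259788187422), np.float64(0.006951259788187252)]) [ 0.52880518 -0.31495383  0.012     ] [ 0.53370442 -0.30873223  0.012     ]
```

View pics/c0.png

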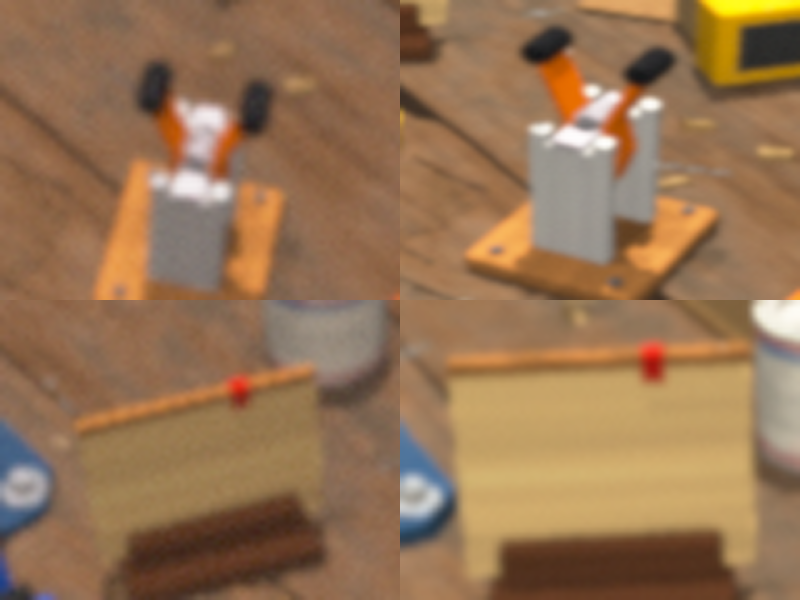

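The crop shows the orange clip hung in its rack, black bars at scene (286,217) and (306,221) and at side (280,204) and (305,211). The mark sits on the panel's top edge.

Run:
```python
from h import *
np.set_printoptions(precision=4,suppress=True)
L=tri([ray("scene",286,217.4),ray("side",280.3,204.1)]);R=tri([ray("scene",306.2,221.4),ray("side",305,210.8)])
print(L,R,L[0]-R[0],(L[0]+R[0])/2)
a,b=[plane(ray("side",*p),.12) for p in((194.4,156.4),(255,153.6))];print(a,b)
c,d=[plane(ray("scene",*p),.12) for p in((195.6,170.4),(243,159))];print(c,d)
for p,q in((a,b),(c,d)):print(np.linalg.norm(p-q),np.arctan2((q-p)[1],(q-p)[0]))
s=r.read_state();print(Ro.from_quat(s["ee_rot"]).as_matrix())
```

```text
(array([ 0.5249, -0.2871,  0.1301]), [np.float64(0.00036843546118431574), np.float64(0.00036843546118422017)]) (array([ 0.5488, -0.3267,  0.1307]), [np.float64(0.00015763175910040895), np.float64(0.00015763175910048544)]) [-0.0239  0.0396 -0.0006] [ 0.5369 -0.3069  0.1304]
[ 0.475  -0.0082  0.12  ] [ 0.5935 -0.0618  0.12  ]
[ 0.4729 -0.0136  0.12  ] [ 0.5895 -0.0664  0.12  ]
0.12999636666036668 -0.4249370836056613
0.1280069841062701 -0.42456027279900893
[[-0.9302  0.367  -0.0008]
 [ 0.367   0.9302 -0.0014]
 [ 0.0002 -0.0016 -1.    ]]
```

Call:
{"name": "carry_out", "arguments": {
  "deltas": [-25.5, -29.7, -2, 0, 0, 0, -1, -25.5, -29.7, -2, 0, 0, 0, -1, -25.5, -29.7, -2, 0, 0, 0, -1, -25.5, -29.7, -2, 0, 0, 0, -1, -25.5, -29.7, -2, 0, 0, 0, -1, -25.5, -29.7, -2, 0, 0, 0, -1, -25.5, -29.7, -2, 0, 0, 0, -1, -25.5, -29.7, -2, 0, 0, 0, -1, -25.5, -29.7, -2, 0, 0, 0, -1, -25.5, -29.7, -2, 0, 0, 0, -1, -25.5, -29.7, -2, 0, 0, 0, -1, -25.5, -29.7, -2, 0, 0, 0, -1, -25.5, -29.7, -2, 0, 0, 0, -1, -25.5, -29.7, -2, 0, 0, 0, -1, -25.5, -29.7, -2, 0, 0, 0, -1, -25.5, -29.7, -2, 0, 0, 0, -1, -25.5, -29.7, -2, 0, 0, 0, -1, -25.5, -29.7, -2, 0, 0, 0, -1, -25.5, -29.7, -2, 0, 0, 0, -1, -25.5, -29.7, -2, 0, 0, 0, -1]
}}

```text
t: 1.82
ee_pos: [0.4858, -0.1604, 0.2901]
ee_rot: [0.187, 0.982, 0.0, -0.0]
force: [0.9, 0.1, 0.9]
gripper_width: 0.0856
finger_force: 0.0
```

Call:
{"name": "carry_out", "arguments": {
  "deltas": [-25.5, -29.7, 0, 0, 0, 0, -1, -25.5, -29.7, 0, 0, 0, 0, -1, 0, 0, 0, 0, 0, 0.125, -1, 0, 0, 0, 0, 0, 0.125, -1, 0, 0, 0, 0, 0, 0.125, -1, 0, 0, 0, 0, 0, 0.125, -1, 0, 0, 0, 0, 0, 0.125, -1, 0, 0, 0, 0, 0, 0.125, -1, 0, 0, 0, 0, 0, 0.125, -1, 0, 0, 0, 0, 0, 0.125, -1, 0, 0, 0, 0, 0, 0.125, -1, 0, 0, 0, 0, 0, 0.125, -1, 0, 0, 0, 0, 0, 0.125, -1, 0, 0, 0, 0, 0, 0.125, -1, 0, 0, 0, 0, 0, 0.125, -1, 0, 0, 0, 0, 0, 0.125, -1, 0, 0, 0, 0, 0, 0.125, -1, 0, 0, 0, 0, 0, 0.125, -1, 0, 0, 0, 0, 0, 0.125, -1, 0, 0, 0, 0, 0, 0.105, -1]
}}

```text
t: 3.48
ee_pos: [0.5112, -0.2322, 0.2898]
ee_rot: [0.965, 0.262, -0.0, -0.0]
force: [-0.2, -0.4, 0.5]
gripper_width: 0.0855
finger_force: 0.0
```

Run:
```python
from h import *
np.set_printoptions(precision=4,suppress=True)
s=r.read_state();print(s["t"],s["ee_pos"],s["joint_pos"],Ro.from_quat(s["ee_rot"]).as_matrix())
cv2.imwrite("pics/w1.png",r.camera("wrist"))
for n in([.5249,-.2871,.13],[.5488,-.3267,.13]):print(wproj(s,np.array(n)))
```

```text
3.4833 [ 0.5112 -0.2322  0.2898] [-0.5589 -0.1187  1.7148  0.      1.5464  0.482 ] [[ 0.8629  0.5054 -0.0007]
 [ 0.5054 -0.8629  0.0004]
 [-0.0004 -0.0007 -1.    ]]
[303.8723 193.4746]
[347.0191 192.8945]
```

View pics/w1.png

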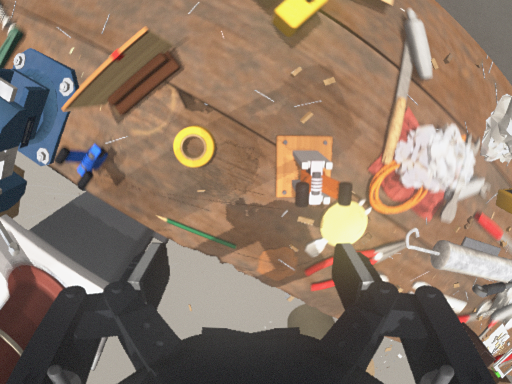

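The wrist view shows the black handle bars at (302,193) and (345,193), matching the prediction. The mark is at (116,53), and the blue look-alike at (85,160).

Run:
```python
from h import *
np.set_printoptions(precision=4,suppress=True)
s=r.read_state();i=cv2.imread("pics/w1.png")
m=(i[175:215,285:365].max(2)<60).astype(np.uint8)
n,l,st,c=cv2.connectedComponentsWithStats(m);P=[]
for k in range(1,n):
    if st[k,4]>60:
        p=c[k]+[285,175];P.append(plane(wray(s,*p),.132));print(st[k],p,P[-1])
M=(P[0]+P[1])/2;d=P[1]-P[0];print(M,d,np.linalg.norm(d),np.degrees(np.arctan2(d[1],d[0])))
R=Ro.from_quat(s["ee_rot"]).as_matrix();print(R.T@(M-s["ee_pos"])*1000,R.T@d)
for p in((65,108),(148,30),(116,52)):print(plane(wray(s,*p),.12))
```

```text
Traceback (most recent call last):
IndexError: list index out of range
```

Run:
```python
from h import *
np.set_printoptions(precision=4,suppress=True)
s=r.read_state();i=cv2.imread("pics/w1.png")
g=i[175:215,285:365].astype(int);m=((g.max(2)<75)&(g.max(2)-g.min(2)<22)).astype(np.uint8)
n,l,st,c=cv2.connectedComponentsWithStats(m);P=[]
for k in range(1,n):
    if st[k,4]>25:
        p=c[k]+[285,175];P.append(plane(wray(s,*p),.132));print(st[k],p,P[-1])
for p in((65,108),(148,30),(116,52)):print(plane(wray(s,*p),.12))
M=(P[0]+P[1])/2;d=P[1]-P[0];print(M,d,np.linalg.norm(d),np.degrees(np.arctan2(d[1],d[0])))
R=Ro.from_quat(s["ee_rot"]).as_matrix();print(R.T@(M-s["ee_pos"])*1000,R.T@d)
```

```text
[ 0.4765 -0.0128  0.12  ]
[ 0.5916 -0.0662  0.12  ]
[ 0.557  -0.0449  0.12  ]Traceback (most recent call last):
  File "<stdin>", line 10, in <module>
IndexError: list index out of range
```

Run:
```python
from h import *
np.set_printoptions(precision=4,suppress=True)
s=r.read_state();i=cv2.imread("pics/w1.png")
g=cv2.cvtColor(i,cv2.COLOR_BGR2GRAY)[178:212,288:358];print(g[15])
m=(g<48).astype(np.uint8)
n,l,st,c=cv2.connectedComponentsWithStats(m)
for k in range(1,n):
    if st[k,4]>15: p=c[k]+[288,178];print(st[k],p,plane(wray(s,*p),.132))
P=[plane(wray(s,*p),.132) for p in((302,193),(345,193))];M=(P[0]+P[1])/2;d=P[1]-P[0];R=Ro.from_quat(s["ee_rot"]).as_matrix()
print(M,d,np.linalg.norm(d),R.T@(M-s["ee_pos"])*1000,R.T@d)
```

```text
[198 198 197 182 153 146 143 114  78  75  75  83  86  88  87  89  88  87
  87  79  88 170 255 190 132 143 147 149 147 140 135 178 222 197 156 151
 153 151 150 154 154 156 159 157 159 158 156 155 151 141 111  93  87  93
  94  94  92  95  98  96  94  94  94  97 114 130 159 148 134 139]
[ 0.5361 -0.3043  0.132 ] [ 0.023  -0.0395  0.    ] 0.04565690421579505 [-14.743   74.8849 157.8008] [-0.      0.0457 -0.    ]
```

Call:
{"name": "carry_out", "arguments": {
  "deltas": [-5, 25, 0, 0, 0, 0, -1, -5, 25, 20, 0, 0, 0, -1, -5, 25, 20, 0, 0, 0, -1, 0, 0, 30, 0, 0, 0, -1, 0, 0, 10, 0, 0, 0, -1, 0, 0, 0, 0, 0, 0, -1]
}}

```text
t: 4.03
ee_pos: [0.5348, -0.3031, 0.2055]
ee_rot: [0.964, 0.265, -0.003, -0.003]
force: [0.2, 0.1, 0.2]
gripper_width: 0.0853
finger_force: 0.0
```

Run:
```python
from h import *
np.set_printoptions(precision=4,suppress=True)
s=r.read_state();print(s["t"],s["ee_pos"]);i=r.camera("wrist")
cv2.imwrite("pics/w2.png",i)
for n in([.5249,-.2871,.13],[.5488,-.3267,.13]):print(wproj(s,np.array(n)))
```

```text
4.0333 [ 0.5348 -0.3031  0.2055]
[225.1352 209.3825]
[289.202  209.1982]
```

View pics/w2.png

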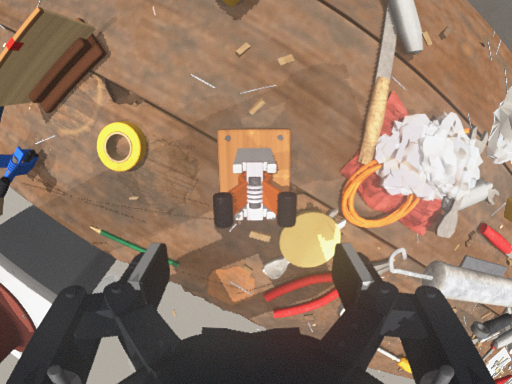

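The bars are at (222,210) and (287,209), level in the picture, so the yaw is right.

Run:
```python
from h import *
np.set_printoptions(precision=4,suppress=True)
s=r.read_state();print(s["t"],s["ee_pos"]);i=cv2.imread("pics/w2.png")
g=cv2.cvtColor(i,cv2.COLOR_BGR2GRAY)[188:233,205:305]
n,l,st,c=cv2.connectedComponentsWithStats((g<90).astype(np.uint8));P=[]
for k in range(1,n):
    if st[k,4]>100: p=st[k,:2]+st[k,2:4]/2-.5+[205,188];P.append(plane(wray(s,*p),.132));print(st[k],p,P[-1])
R=Ro.from_quat(s["ee_rot"]).as_matrix();M=(P[0]+P[1])/2;d=P[1]-P[0]
print(M,np.linalg.norm(d),R.T@(M-s["ee_pos"])*1000,R.T@d,R)
```

```text
4.0833 [ 0.5359 -0.3035  0.2084]
[  8   4  21  37 664] [223. 210.] [ 0.5247 -0.2867  0.132 ]
[ 72   4  20  35 617] [286.5 209. ] [ 0.549  -0.3258  0.132 ]
[ 0.5369 -0.3063  0.132 ] 0.04604450509698421 [-0.4453  3.2206 76.3635] [ 0.0009  0.046  -0.0002] [[ 0.8592  0.5116 -0.0034]
 [ 0.5116 -0.8592  0.0027]
 [-0.0015 -0.004  -1.    ]]
```

Call:
{"name": "carry_out", "arguments": {
  "deltas": [0, 3, 15, 0, 0, 0, -1, 0, 0, 20, 0, 0, 0, -1, 0, 0, 20, 0, 0, 0, -1, 0, 0, 16, 0, 0, 0, -1, 0, 0, 8, 0, 0, 0, -1, 0, 0, 0, 0, 0, 0, -1, 0, 0, 0, 0, 0, 0, -1]
}}

```text
t: 4.67
ee_pos: [0.5388, -0.3071, 0.1322]
ee_rot: [0.964, 0.265, 0.0, 0.001]
force: [0.8, -0.3, 1.3]
gripper_width: 0.0855
finger_force: 0.0
```

Run:
```python
from h import *
s=r.read_state();print(s["t"],s["ee_pos"]);i=r.camera("side")
cv2.imwrite("pics/s2.png",cv2.resize(i[150:290,200:380],(720,560),interpolation=cv2.INTER_CUBIC))
```

```text
4.6667 [ 0.53884134 -0.30710665  0.13223433]
```

View pics/s2.png

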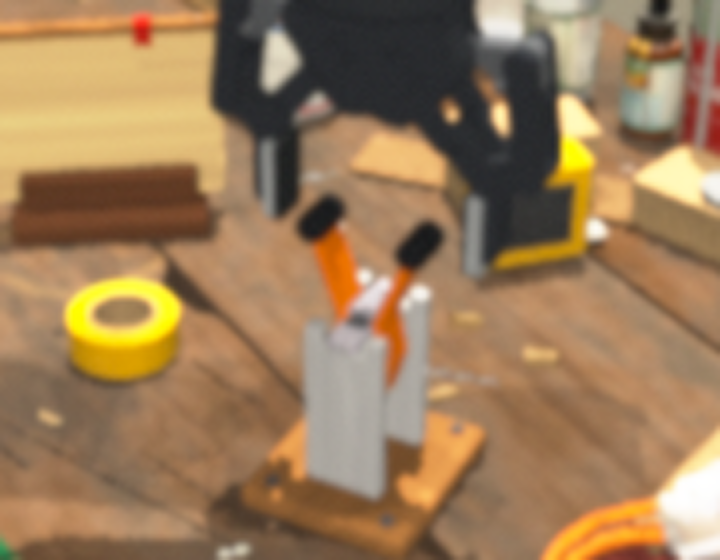

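Call:
{"name": "carry_out", "arguments": {
  "deltas": [0, 0, 2, 0, 0, 0, -0.3, 0, 0, 0, 0, 0, 0, -0.1, 0, 0, 0, 0, 0, 0, 0.1, 0, 0, 0, 0, 0, 0, 0.25, 0, 0, 0, 0, 0, 0, 0.4, 0, 0, 0, 0, 0, 0, 0.6, 0, 0, 0, 0, 0, 0, 0.8, 0, 0, 0, 0, 0, 0, 1, 0, 0, 0, 0, 0, 0, 1, 0, 0, 0, 0, 0, 0, 1]
}}

```text
t: 5.55
ee_pos: [0.5417, -0.3103, 0.1361]
ee_rot: [0.964, 0.265, 0.003, 0.005]
force: [0.0, -1.4, 14.4]
gripper_width: 0.0261
finger_force: 58.0
```

Call:
{"name": "carry_out", "arguments": {
  "deltas": [0, 0, -4, 0, 0, 0, 1, 0, 0, -4, 0, 0, 0, 1, 0, 0, -4, 0, 0, 0, 1, 0, 0, 0, 0, 0, 0, 1, 0, 0, 0, 0, 0, 0, 1]
}}

```text
t: 5.97
ee_pos: [0.5382, -0.3069, 0.1415]
ee_rot: [0.964, 0.265, -0.0, -0.0]
force: [0.4, -0.2, 2.8]
gripper_width: 0.0253
finger_force: 59.4
```

Run:
```python
from h import *
s=r.read_state();print(s["t"],s["ee_pos"]);a=r.camera("side")[180:290,230:340];b=r.camera("wrist")
print(Ro.from_quat(s["ee_rot"]).as_matrix().round(4))
cv2.imwrite("pics/w3.png",b)
cv2.imwrite("pics/s3.png",np.hstack([cv2.resize(a,(400,400),interpolation=cv2.INTER_CUBIC),cv2.resize(b[180:340,170:330],(400,400),interpolation=cv2.INTER_CUBIC)]))
```

```text
5.9667 [ 0.53823275 -0.30689688  0.14151465]
[[ 8.599e-01  5.104e-01 -4.000e-04]
 [ 5.104e-01 -8.599e-01  4.000e-04]
 [-1.000e-04 -6.000e-04 -1.000e+00]]
```

View pics/s3.png

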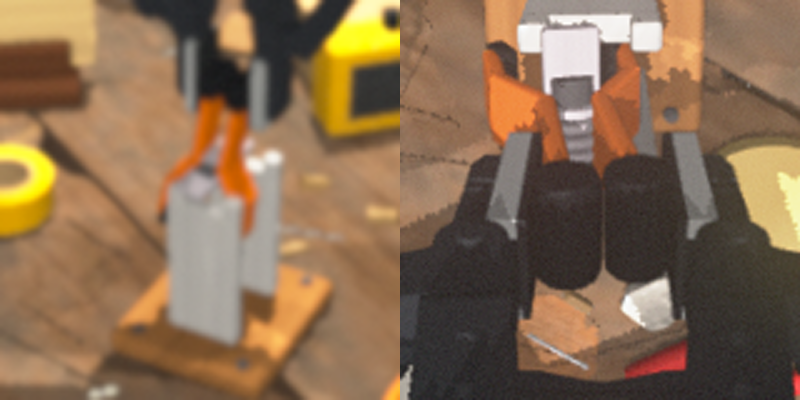

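The clip is wide open and symmetric between the pads: bars side by side, pads on their outsides, still over the notches. I'll lift straight out, then carry it over.

Call:
{"name": "carry_out", "arguments": {
  "deltas": [0, 0, -5, 0, 0, 0, 1, 0, 0, -5, 0, 0, 0, 1, 0, 0, -10, 0, 0, 0, 1, 0, 0, -15, 0, 0, 0, 1, 0, 0, -20, 0, 0, 0, 1, 0, 0, -25, 0, 0, 0, 1, 0, 0, -25, 0, 0, 0, 1, 0, 0, -25, 0, 0, 0, 1, 5, -12, 0, 0, 0, 0, 1, 10, -24, 0, 0, 0, 0, 1, 14, -33, 0, 0, 0, 0, 1, 14, -33, 0, 0, 0, 0, 1, 14, -33, 0, 0, 0, 0, 1, 14, -33, 0, 0, 0, 0, 1, 14, -33, 0, 0, 0, 0, 1, 12, -28, 0, 0, 0, 0, 1, 10, -23, 0, 0, 0, 0, 1, 5, -11, 0, 0, 0, 0, 1, 0, 0, 0, 0, 0, 0.06, 1, 0, 0, 0, 0, 0, 0.12, 1]
}}

```text
t: 7.73
ee_pos: [0.4999, -0.0227, 0.2709]
ee_rot: [0.984, 0.176, -0.0, 0.0]
force: [0.2, 0.5, -0.7]
gripper_width: 0.0254
finger_force: 59.1
```

Call:
{"name": "carry_out", "arguments": {
  "deltas": [0, 0, 0, 0, 0, 0.12, 1, 0, 0, 0, 0, 0, 0.12, 1, 0, 0, 0, 0, 0, 0.12, 1, 0, 0, 0, 0, 0, 0.12, 1, 0, 0, 0, 0, 0, 0.12, 1, 0, 0, 0, 0, 0, 0.12, 1, 0, 0, 0, 0, 0, 0.06, 1, 0, 0, 0, 0, 0, 0, 1, 0, 0, 0, 0, 0, 0, 1, 0, 0, 0, 0, 0, 0, 1]
}}

```text
t: 8.57
ee_pos: [0.5002, -0.0239, 0.2711]
ee_rot: [0.978, -0.21, -0.0, 0.0]
force: [0.1, -0.6, -0.4]
gripper_width: 0.0256
finger_force: 59.1
```

Run:
```python
from h import *
s=r.read_state();print(s["t"],s["ee_pos"],s["joint_pos"].round(3));b=r.camera("wrist")
print(Ro.from_quat(s["ee_rot"]).as_matrix().round(4))
cv2.imwrite("pics/w4.png",b)
a=r.camera("side");cv2.imwrite("pics/s4.png",a)
print(proj("side",s["ee_pos"]))
```

```text
8.5667 [ 0.50024123 -0.02385203  0.27108997] [-0.196 -0.262  1.87  -0.     1.534  1.798]
[[ 9.118e-01 -4.105e-01 -4.000e-04]
 [-4.105e-01 -9.118e-01 -0.000e+00]
 [-4.000e-04  2.000e-04 -1.000e+00]]
[201.99863058  86.71579131]
```

View pics/w4.png

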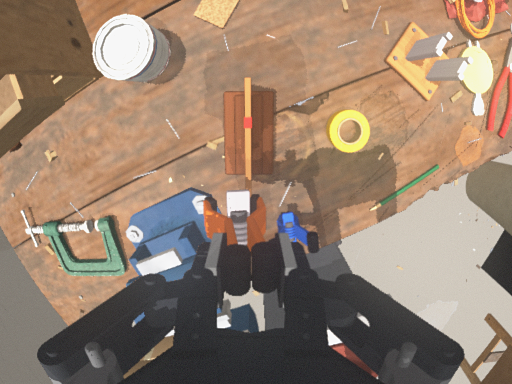

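The panel edge runs nearly vertical in the picture at column 248, and the mark is at (248,123). The clip, gaping, has its crossbar near (238,200).

Run:
```python
from h import *
np.set_printoptions(precision=4,suppress=True)
s=r.read_state();i=cv2.imread("pics/w4.png").astype(int);B,G,Rr=i[...,0],i[...,1],i[...,2]
R=Ro.from_quat(s["ee_rot"]).as_matrix()
m=np.zeros(B.shape,bool);m[110:135,235:260]=((Rr>150)&(G<90))[110:135,235:260]
v,u=np.nonzero(m);print(u.min(),u.max(),v.min(),v.max());p=((u.min()+u.max())/2,(v.min()+v.max())/2)
M=plane(wray(s,*p),.12);print(M,R.T@(M-s["ee_pos"])*1000)
for y in(84,95,105,140,150,160,170):
    q=i[y,232:265];print(y,[tuple(x) for x in q[10:22:1]][::2] if y in(95,) else "",end=" ")
    w=np.nonzero((q[:,2]>185)&(q[:,0]<110)&(q[:,1]<180))[0]+232;print(w.min() if len(w) else None,w.max() if len(w) else None)
    if len(w):print((R.T@(plane(wray(s,w.mean(),y),.12)-s["ee_pos"])*1000))
# side view: clip pivot in hand
for h in(47,50,53,56):
    X=s["ee_pos"]+[0,0,-h/1000];print(h,wproj(s,X),proj("side",X))
```

```text
251 251 116 128
[ 0.5511 -0.0474  0.12  ] [ 56.0754   0.6337 151.1647]
84  244 250
[ 91.2478  -3.0292 151.1561]
95 [(np.int64(69), np.int64(94), np.int64(149)), (np.int64(81), np.int64(117), np.int64(175)), (np.int64(122), np.int64(198), np.int64(246)), (np.int64(122), np.int64(195), np.int64(245)), (np.int64(101), np.int64(159), np.int64(230)), (np.int64(60), np.int64(79), np.int64(115))] 232 250
[ 81.1095 -10.9071 151.1574]
105  232 250
[ 71.8484  -8.5046 151.1599]
140  232 240
[ 39.2496 -12.1239 151.1669]
150  None None
160  245 250
[ 20.1629  -2.7121 151.1726]
170  245 250
[ 10.4358  -2.4736 151.1749]
47 [250.1932 225.9011] [204.02   109.5963]
50 [250.1951 223.9475] [204.1448 111.0207]
53 [250.1969 222.0493] [204.2692 112.4405]
56 [250.1987 220.2042] [204.3932 113.8557]
```

Run:
```python
import cv2,numpy as np
a=cv2.imread("pics/s4.png")[60:180,150:270];b=cv2.imread("pics/w4.png")[180:300,180:300]
cv2.imwrite("pics/s5.png",np.hstack([cv2.resize(x,(400,400),interpolation=cv2.INTER_CUBIC) for x in(a,b)]))
```

```text
(no output)
```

View pics/s5.png

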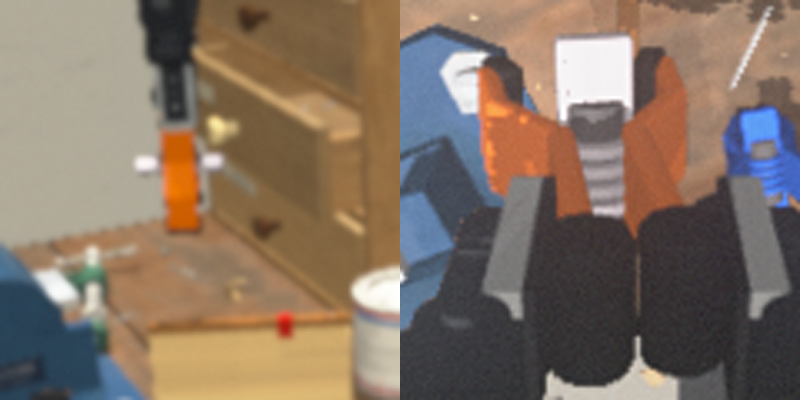

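The wrist crop shows the bars centred at column 251 but the crossbar at about 238 and the jaws at about 235. So the clip is rolled some 8° in the grip and has to be levelled with the tool. I'll check the angle numerically.

Run:
```python
from h import *
np.set_printoptions(precision=4,suppress=True)
s=r.read_state();R=Ro.from_quat(s["ee_rot"]).as_matrix();f=lambda X:R.T@(X-s["ee_pos"])*1000
i=cv2.imread("pics/w4.png").astype(int)
# crossbar white top: bright, grey pixels
m=np.zeros(i.shape[:2],np.uint8);m[185:215,222:256]=(i.min(2)>185)[185:215,222:256]
v,u=np.nonzero(m);print("bar px",u.min(),u.max(),v.min(),v.max(),[ (y,u[v==y].mean().round(1)) for y in range(v.min(),v.max(),3)])
X,e=tri([wray(s,238.5,192),ray("side",217,108.3)]);print("bar end",f(X),e)
for z in(.045,.05,.055): # crossbar centre-line point by wrist ray at tool depth z
    print(z,f(plane(wray(s,238.5,196),s["ee_pos"][2]-z)))
# jaws: orange extents per row
o=np.zeros(i.shape[:2],np.uint8);o[185:245,195:280]=((i[...,2]>120)&(i[...,0]<70)&(i[...,1]<130))[185:245,195:280]
for y in range(196,240,4):
    w=np.nonzero(o[y])[0]
    if len(w):print(y,w.min(),w.max(),(w.min()+w.max())/2)
for z in(.085,.09):
  for x in(-11,11):print(z,x,wproj(s,s["ee_pos"]+R@[x/1000,0,z]))
# fingertips pads: grey
```

```text
bar px 227 249 191 214 [(191, np.float64(245.5)), (194, np.float64(238.0)), (197, np.float64(238.0)), (200, np.float64(238.0)), (203, np.float64(238.0)), (206, np.float64(238.0)), (209, np.float64(238.0)), (212, np.float64(233.2))]
bar end [24.3106 -6.9577 47.1051] [np.float64(0.001789916962942623), np.float64(0.0017899169629426825)]
0.045 [20.5981 -7.0303 44.9943]
0.05 [18.8889 -7.2396 49.9947]
0.055 [17.1797 -7.449  54.995 ]
200 205 261 233.0
204 205 263 234.0
208 206 264 235.0
212 212 264 238.0
216 206 264 235.0
220 206 264 235.0
224 208 264 236.0
228 208 264 236.0
232 208 263 235.5
236 209 262 235.5
0.085 -11 [250.2173 218.2622]
0.085 11 [250.2406 190.7801]
0.09 -11 [250.2203 215.7364]
0.09 11 [250.2432 188.7436]
```

The crossbar end lies at tool (24,-7,47) mm, so the roll is atan(7/47), about 8°. I'll go over the mark and roll the tool by -0.14.

Call:
{"name": "carry_out", "arguments": {
  "deltas": [10, -1, 0, 0, 0, 0, 1, 18, -1, 0, 0, 0, 0, 1, 18, -1, 0, 0, 0, 0, 1, 11, 0, 0, 0, 0, 0, 1, 0, 0, 0, -0.05, 0, 0, 1, 0, 0, 0, -0.05, 0, 0, 1, 0, 0, 0, -0.04, 0, 0, 1, 0, 0, 0, 0, 0, 0, 1, 0, 0, 0, 0, 0, 0, 1, 0, 0, 0, 0, 0, 0, 1]
}}

```text
t: 9.5
ee_pos: [0.5538, -0.0446, 0.2712]
ee_rot: [0.975, -0.21, -0.015, 0.068]
force: [0.9, 0.4, -1.1]
gripper_width: 0.0253
finger_force: 59.2
```

Run:
```python
from h import *
np.set_printoptions(precision=4,suppress=True)
s=r.read_state();R=Ro.from_quat(s["ee_rot"]).as_matrix();print(s["ee_pos"],R)
i=r.camera("wrist");cv2.imwrite("pics/w6.png",i);i=i.astype(int)
b=r.camera("side");cv2.imwrite("pics/s6.png",b);cv2.imwrite("pics/a6.png",r.camera("scene"))
e=np.array([.9118,-.4105,0]);n=np.array([-.4105,-.9118,0])
for y in range(110,200,8):
    q=i[y,200:300];w=np.nonzero((q[:,2]>185)&(q[:,0]<150)&(q[:,2]-q[:,0]>70))[0]+200
    if len(w):
        X=plane(wray(s,w.mean(),y),.12)-s["ee_pos"];print(y,w.min(),w.max(),X@e*1000,X@n*1000)
m=(i.min(2)>185);m[:180]=0;m[216:]=0;m[:,:222]=0;m[:,256:]=0;v,u=np.nonzero(m);print("bar",u.min(),u.max(),v.min(),v.max(),np.median(u))
d=R@[-.0014,-.007,.047];print("pivot rel",d@e*1000,d@n*1000,d[2]*1000)
red=(i[...,2]>150)&(i[...,1]<80)&(i[...,0]<80);v,u=np.nonzero(red[100:260,200:300]);print("red",len(u),u.mean()+200 if len(u) else 0,v.mean()+100 if len(u) else 0)
j=b.astype(int);rd=(j[...,2]>130)&(j[...,1]<80)&(j[...,0]<80);v,u=np.nonzero(rd[140:175,220:250]);print("side red",u.mean()+220,v.mean()+140)
```

```text
[ 0.5538 -0.0446  0.2712] [[ 0.9114 -0.4075 -0.0572]
 [-0.4115 -0.9026 -0.1265]
 [-0.0001  0.1388 -0.9903]]
110 274 277 67.19074986521862 44.93239573637172
126 244 298 52.056414089514085 55.32938372358547
134 269 269 44.46315731605265 38.97029501562261
142 201 299 37.58019387656605 2.621351183476966
150 201 230 30.473623680382417 -11.38712425202477
158 226 231 22.439270474424944 0.5739706507350497
166 226 231 14.724478681281703 0.4345041757708486
174 226 231 6.913839816704451 0.28326297820386503
198 201 201 -15.985872233339443 -27.02293425783691
bar 227 249 191 210 235.0
pivot rel -1.402155335676842 -0.4105958911596329 -47.516577480968905
red 70 228.9142857142857 182.5
side red 234.95833333333334 157.16666666666666
```

Call:
{"name": "carry_out", "arguments": {
  "deltas": [0, -1, 9.9, 0, 0, 0, 1, 0, -1, 9.9, 0, 0, 0, 1, 0, -1.4, 9.9, 0, 0, 0, 1, 0, -1.4, 9.9, 0, 0, 0, 1, 0, 0, 0, 0, 0, 0, 1, 0, 0, 0, 0, 0, 0, 1]
}}

```text
t: 10.15
ee_pos: [0.5525, -0.0451, 0.2297]
ee_rot: [0.975, -0.21, -0.016, 0.068]
force: [0.4, 1.0, -0.5]
gripper_width: 0.0256
finger_force: 59.2
```

Run:
```python
from h import *
np.set_printoptions(precision=4,suppress=True)
s=r.read_state();R=Ro.from_quat(s["ee_rot"]).as_matrix();print(s["ee_pos"])
i=r.camera("wrist");cv2.imwrite("pics/w7.png",i);i=i.astype(int)
e=np.array([.9118,-.4105,0]);n=np.array([-.4105,-.9118,0])
for y in range(120,200,8):
    q=i[y,215:250];w=np.nonzero((q[:,2]>185)&(q[:,0]<150)&(q[:,2]-q[:,0]>70))[0]+215
    if len(w):
        X=plane(wray(s,w.mean(),y),.12)-s["ee_pos"];print(y,w.min(),w.max(),X@e*1000,X@n*1000)
v,u=np.nonzero(((i[...,2]>150)&(i[...,1]<80)&(i[...,0]<80))[100:220,215:260]);print("red",len(u),v.min()+100,v.max()+100)
X=plane(wray(s,u.mean()+215,v.mean()+100),.12)-s["ee_pos"];print(X@e*1000,X@n*1000)
d=R@[-.0014,-.007,.047];print("pivot rel",d@e*1000,d@n*1000,d[2]*1000)
# view: side + wrist crop
b=r.camera("side")[90:200,180:290]
cv2.imwrite("pics/c7.png",np.hstack([cv2.resize(x,(400,400),interpolation=cv2.INTER_CUBIC) for x in(b,i[140:280,170:310].astype(np.uint8))]))
```

```text
[ 0.5525 -0.0451  0.2297]
136 222 222 48.42639911709965 -6.746121195860938
144 222 232 41.940301511808265 -2.92399308366193
152 224 233 35.45576112424643 -1.2455390801290924
160 223 233 28.964076775364347 -1.4526434689283954
168 223 233 22.394919919313573 -1.5698931501624764
176 228 233 15.695710618183336 -0.5814306484916979
184 228 234 8.923670880158834 -0.3008190935790529Traceback (most recent call last):
  File "<stdin>", line 10, in <module>
    return umr_minimum(a, axis, None, out, keepdims, initial, where)
ValueError: zero-size array to reduction operation minimum which has no identity
```

Call:
{"name": "carry_out", "arguments": {
  "deltas": [1.5, -1, 7, 0, 0, 0, 1, 0, -1, 7, 0, 0, 0, 1, 0, -1, 7, 0, 0, 0, 1, 0, -1, 7, 0, 0, 0, 1, 0, -1, 7, 0, 0, 0, 1, 0, -1, 7, 0, 0, 0, 1, 0, 0, 0, 0, 0, 0, 1, 0, 0, 0, 0, 0, 0, 1, 0, 0, 0, 0, 0, 0, 1]
}}

```text
t: 10.95
ee_pos: [0.5548, -0.0457, 0.1892]
ee_rot: [0.975, -0.21, -0.015, 0.068]
force: [-0.4, -0.7, 0.2]
gripper_width: 0.0254
finger_force: 59.2
```

Run:
```python
from h import *
s=r.read_state();print(s["ee_pos"],s["force"])
i=r.camera("wrist");b=r.camera("side");cv2.imwrite("pics/w8.png",i);cv2.imwrite("pics/s8.png",b)
cv2.imwrite("pics/c8.png",np.hstack([cv2.resize(x,(400,400),interpolation=cv2.INTER_CUBIC) for x in(b[100:190,190:280],i[150:270,175:295])]))
```

```text
[ 0.55480873 -0.04573603  0.18920867] [-0.42506711 -0.7477318   0.17230358]
```

View pics/c8.png

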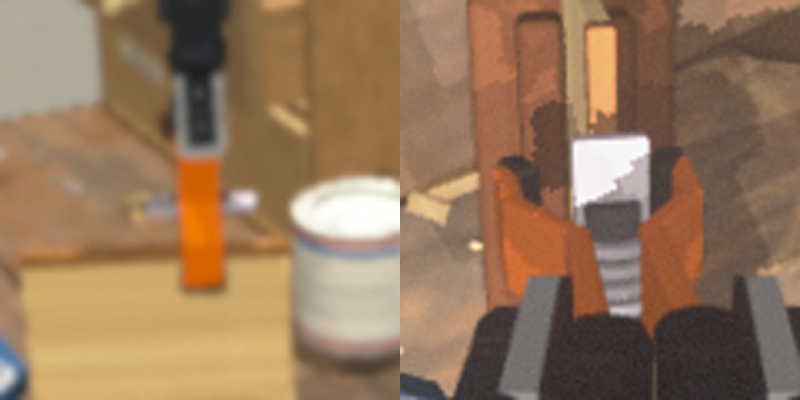

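In the side view the jaw covers the mark (jaw at column 235.5, mark earlier at 235). The edge lies between the tip and the crossbar. The wrist view shows the panel edge between the jaws; here is the last numeric check.

Run:
```python
from h import *
np.set_printoptions(precision=2,suppress=True)
s=r.read_state();R=Ro.from_quat(s["ee_rot"]).as_matrix()
e=np.array([.9118,-.4105,0]);n=np.array([-.4105,-.9118,0])
for p in((175+187*.3,174),(175+217*.3,174)):
    X=plane(wray(s,*p),.12)-s["ee_pos"];print("edge",X@e*1000,X@n*1000)
for d in([-.0014,-.007,.047],[0,-.0125,.087]):
    D=R@d;print("clip",D@e*1000,D@n*1000,(s["ee_pos"]+D)[2])
tip=s["ee_pos"]+np.array([0,0,-.089])
for k in(-.018,.018):print("jaw px if centred",proj("side",tip+n*k))
mk=s["ee_pos"]*1;mk[2]=.113;print("mark px if under TCP",proj("side",mk+n*.003),s["gripper_width"],s["t"])
```

```text
edge 28.170580028478707 -3.098825662828203
edge 27.937921945716827 2.9529298444986702
clip -1.3478797241159377 -0.38763845404840513 0.14214367818863655
clip 0.09573694495303331 -0.2615746175499967 0.10176905934543289
jaw px if centred [236.   159.37]
jaw px if centred [236.27 166.48]
mark px if under TCP [235.88 158.28] 0.025690430715199372 11.05
```

Call:
{"name": "carry_out", "arguments": {
  "deltas": [0, -0.3, 2, 0, 0, 0, 1, 0, -0.3, 2, 0, 0, 0, 1, 0, 0, 0, 0, 0, 0, 1, 0, 0, 0, 0, 0, 0, 1, 0, 0, 0, 0, 0, 0, 1, 0, 0, 0, 0, 0, 0, 1]
}}

```text
t: 11.55
ee_pos: [0.5547, -0.0457, 0.185]
ee_rot: [0.975, -0.21, -0.015, 0.068]
force: [0.2, 0.2, -0.4]
gripper_width: 0.0257
finger_force: 59.2
```

Run:
```python
from plant import r
s=r.read_state();print(s["ee_pos"],s["force"],s["gripper_width"],abs(s["joint_velocities"]).max())
if abs(s["force"]).max()<4: print(r.sign_off())
```

```text
[ 0.55467158 -0.04569826  0.18500384] [ 0.20392478  0.20736202 -0.40957937] 0.025718803742362628 0.003335743257096036
the job is handed in; nothing more can be done
None
```

Job handed in at about 11.6 s: the arm still holds the orange clip squeezed open and upright astride the panel edge at the red mark, about 20 mm into the mouth and centred within about 1 mm by camera, with wrist forces under 1 N showing no contact.

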